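# Slide the tool carrier through the optical gauge

### The job

Push the round black tool carrier along the bench, through the narrow gap between the camera head and the lamp head of the optical gauge, and on until it stands wholly inside the green painted ring on the other side. Only push it by its black rim with the fingers: do not pinch, lift or tip it, do not touch the metal cutter on top, do not ram it or the arm against the two heads, and leave the other things where they are. Leave the carrier standing still in the ring and take the hand away.

Things in the scene. Friction and masses are not known exactly. Their poses are not given: they have to be found in the camera images.
- carrier: round black plastic tool carrier, a solid disc 92 mm across and 30 mm high, flat on the bench, loose, roughly 0.5 to 0.8 kg with its cutter; origin at the centre of its underside, z up. Its turn about z does not matter. Its plain upright rim may be pushed from any side.
- cutter: dark steel face-mill cutter with gold inserts fixed on top of the carrier, on its axis: 58 mm across over the inserts, from 30 to 55 mm above the bench (origin at its foot, 30 mm above the bench). Not to be touched.
- gate: optical gauge: two box heads fixed to the bench, dark camera head on its -x side, white lamp head with red button on its +x side. Origin on the bench midway between. Each head: 60 mm long in its x, 44 mm in its y (22 either side of the origin), 55 mm high; inner faces at x = -49 and +49 mm, so the gap is 98 mm and the passage runs along its y axis. Open above; only a flat white painted strip in the gap.
- ring: green ring painted on the bench on the side of the gauge opposite the carrier; inner diameter 124 mm, outer 140 mm, no height to speak of; origin at its centre on the bench.
- collet_nut: bystander: steel collet nut, ring 42 mm across, 22 mm high; origin at the centre of its underside
- spanner: bystander: flat steel spanner 150 mm long lying on the bench; origin under its middle, long axis x
- insert_jar: bystander: small grey jar with a yellow cap, 44 mm across, 50 mm high; origin at the centre of its underside
- spare_holder: bystander: steel tapered tool holder standing upright, 48 mm across, 52 mm high; origin at the centre of its underside
Not all that is in view belongs to the job. Several things look just like the carrier: the one meant starts farthest to the robot's left.

How it is judged:
By the outcome, as a careful person would: the job done as asked, in the order asked, and still so for the second after the job is handed in, with the robot touching nothing.
It also fails if it takes over 64 s, if anything falls off the work surface, if the arm or the gripper's body presses on something with over 40 N, if the wrist force passes 120 N, or if a joint passes its speed limit or range.

### The arm

A 6-joint arm with a two-finger parallel gripper is mounted at the origin on the work surface. World frame = base frame: x ahead of the robot, y to its left, z up, the work surface at z = 0. Lengths are in mm, angles in rad, forces in N, time in s.
With the tool pointing down it reaches from about 350 to 975 mm from the base axis. Payload 7.1 kg.
Tool frame: the origin (TCP) lies midway between the tips of the shut fingers; the grasp point (between the pads) lies 19 mm behind it (ctrl.grasp_offset is the distance from the TCP to the grasp point, in mm); z points along the fingers, y is the line along which they close (so a half turn about z gives the same grasp; the last joint's range is limited). The gripper opens to 88 mm and grips with 3 to 60 N. Pads are 20 mm wide; open, the fingers measure 115 mm over their backs; the gripper's body (75 mm by 178 mm) begins 61 mm behind the grasp point.
Start: joints at [1.181, 0.423, 1.63, -0, 1.089, -0.019], TCP at [226.443, 582.519, 222.675] pointing down, gripper open.
Joint ranges: [-3, 3], [-0.9, 2.11], [0.09, 2.58], [-1.31, 4.45], [0.11, 2.69], [-2.54, 2.54]. Speed limits (rad/s): [2.39, 2.39, 3.01, 3.14, 3.14, 3.14].

### API

Orientations are given as a rotation vector (axis times angle).
In Python, from workcell import ctrl gives the robot as it stands. The module is installed in compiled form; this text tells all that it offers.
- The arm moves only by the tool servo_tool, never from a script. Its argument "rows" is a list of rows, each a list of 7 numbers: the turn, a rotation vector about the tool's x, y, z as a fraction of full scale, then the shift along the tool's x, y, z as a fraction of full scale, then the finger opening in mm, from 0 to 87.8. A call has 1 to 10 rows; each row is the pose to reach, as a shift and turn from the pose commanded when the call began, along the tool's axes at that moment; what a row does not reach only later rows make up. Full scale, the value 1, is 20 cm for a shift and 1.5 rad for a turn. A row lasts 1/8 s, in which the tool goes at most 62.5 mm and 10.7 degrees, less where a joint would pass 70% of its speed; a pose out of reach is approached as far as the arm can. A call with a number of a shift or a turn outside -1 to 1 is refused whole. A call with a gripper value outside its range is refused whole. The fingers move at their own pace and stop on an object; the grip force is fixed at half the most. Time passes only in rows, so rows that repeat a pose let the fingers close. It gives the time, the measured TCP pose, the force, the opening and the grip force at its end, in the units of the state.
- ctrl.get_obs(): the state, without advancing time (a new reading comes with each control period).
- ctrl.get_image(name): name is "scene" or "side" or "wrist"; returns (picture, depth): 400x640x3 uint8, red, green, blue; 400x640 float32, mm along the optical axis (not along the pixel's ray), 0 where there is no reading.
- ctrl.camera_info(name): a dict with "intrinsics" (3x3 intrinsics, pixels), "R" (3x3) and "t" (3): a world point X has camera coordinates R X + t. Camera axes: x right, y down, z forward; pixel columns grow to the right and rows downward; lengths in mm; the calibration is good to about 2 mm. The wrist camera is an equidistant fisheye: a pixel r from the principal point sees the ray r / f radians off the axis. A picture is of the moment at which its call begins: read the wrist's pose just before it. camera_info takes no time and is no camera call; for the wrist camera it gives the pose at the moment of the call.
- ctrl.close_job(): hands the job in; it is judged then, once.
The state is a dict: "t": time; "qpos": joint angles; "qvel": joint speeds; "joint_torque": joint torques, N m; "ee_pos": TCP position; "orientation": TCP orientation; "ft_force": force on the tool from outside, world axes, zero at the start; "moment": the same for the moment, N m; "width": finger opening in mm; "grasp_force": force on a finger pad.
Only numpy, scipy, OpenCV 4.12 (cv2) and the standard library are available. Lean on these libraries where they do the work, as an engineer would, in place of code of your own. Each camera call takes 0.05 s, during which the arm holds its last target. There are 200 camera calls.

## Working session

There is one attempt and no reset: what is moved stays moved. The work goes in short steps, Python scripts to look and compute and a tool call to move; the robot and the scene stay as the last step left them, time stands still between calls to the robot, and variables do not carry over. Pictures are saved under pics/ and viewed, at most 10 in all, crops included, and the job is handed in when it is done.

Besides the shell and the picture viewer there is one more tool, called after "Emit:" by a JSON object that holds its "method" and its "body". servo_tool: Moves the arm, as the interface text tells. Its arguments: {"type":"object","properties":{"rows":{"type":"array","items":{"type":"array","items":{"type":"number"}}}},"required":["rows"]}

```bash
mkdir -p pics
python3 - <<'E'
from workcell import ctrl
import numpy as np,cv2
o=ctrl.get_obs(); print(o['t'],o['ee_pos'],o['orientation'],o['width'],ctrl.grasp_offset)
for n in("scene","side"):
    p,d=ctrl.get_image(n); cv2.imwrite(f'pics/{n}0.png',p[:,:,::-1]); np.save(f'{n}_d.npy',d)
    c=ctrl.camera_info(n); print(n,c)
E
```

```text
0.0 [226.25145476 582.05552595 221.95229881] [-5.79042711e-01 -3.08747294e+00  2.20153855e-03] 87.79103162871063 18.700000000000003
scene {'intrinsics': array([[362.18017628,   0.        , 320.98653704],
       [  0.        , 362.18017628, 202.67604255],
       [  0.        ,   0.        ,   1.        ]]), 'R': array([[-0.13076528,  0.99137626, -0.00857628],
       [ 0.64689542,  0.07876561, -0.75850003],
       [-0.75128341, -0.10473342, -0.65161657]]), 't': array([  90.69123233, -358.63311915, 1413.18398018])}
side {'intrinsics': array([[386.55136992,   0.        , 327.39625864],
       [  0.        , 386.55136992, 200.57494933],
       [  0.        ,   0.        ,   1.        ]]), 'R': array([[ 0.93056271, -0.36576312,  0.01644309],
       [-0.21038087, -0.57092062, -0.7935928 ],
       [ 0.29965468,  0.73502856, -0.60822701]]), 't': array([-588.02025747,  163.50143205, 1114.80868192])}
```

View pics/scene0.png

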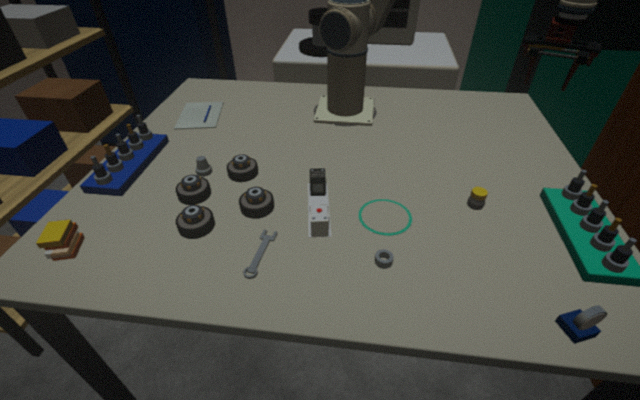

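View pics/side0.png

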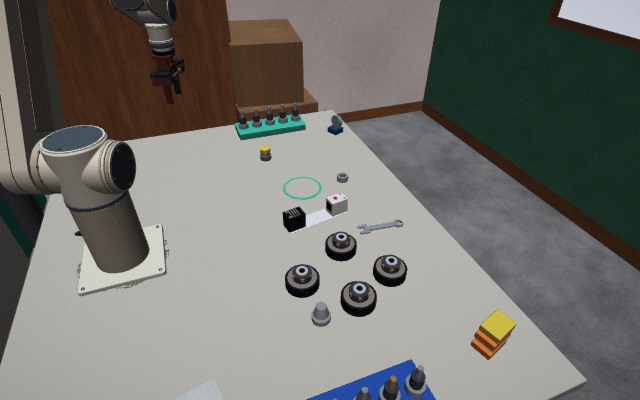

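The scene camera faces the robot, so image right is +y. The candidate carriers are at (256,201), (241,167), (193,188) and (195,220). The gate is at about (318,200) and the ring at (385,216). I'll enlarge these to measure them.

```bash
cat > h.py <<'E'
from workcell import ctrl
import numpy as np,cv2
def pix2w(n,u,v,z=0):
    c=ctrl.camera_info(n);K,R,t=c['intrinsics'],c['R'],c['t']
    r=R.T@np.linalg.solve(K,[u,v,1]);o=-R.T@t
    return (o+r*(z-o[2])/r[2])
def w2pix(n,X):
    c=ctrl.camera_info(n);p=c['intrinsics']@(c['R']@np.array(X,float)+c['t']);return p[:2]/p[2]
E
python3 - <<'E'
from h import *
a=cv2.imread('pics/scene0.png')[140:270,220:420]
cv2.imwrite('pics/sc.png',cv2.resize(a,None,fx=4,fy=4,interpolation=cv2.INTER_CUBIC))
a=cv2.imread('pics/side0.png')[165:295,255:420]
cv2.imwrite('pics/si.png',cv2.resize(a,None,fx=4.5,fy=4.5,interpolation=cv2.INTER_CUBIC))
for u,v in[(256,204),(241,170),(193,190),(195,224)]: print(pix2w('scene',u,v,15).round())
# ring: green pixels
for n in('scene','side'):
    im=cv2.imread(f'pics/{n}0.png').astype(int);m=(im[:,:,1]-im[:,:,2]>25)
    m2=np.zeros(m.shape,bool)
    if n=='scene':m2[190:245,350:420]=1
    else:m2[170:205,275:330]=1
    v,u=np.nonzero(m&m2)
    P=np.array([pix2w(n,a,b)[:2] for a,b in zip(u,v)])
    A=np.c_[2*P,np.ones(len(P))];s=np.linalg.lstsq(A,(P**2).sum(1),rcond=None)[0]
    print(n,len(P),s[:2],np.sqrt(s[2]+s[0]**2+s[1]**2))
E
```

```text
[ 600. -188.   15.]
[ 453. -275.   15.]
[ 563. -381.   15.]
[ 694. -321.   15.]
scene 417 [588.8694022  155.25913558] 66.21750939072875
side 215 [592.78782191 152.71152563] 66.20566009227693
```

View pics/sc.png

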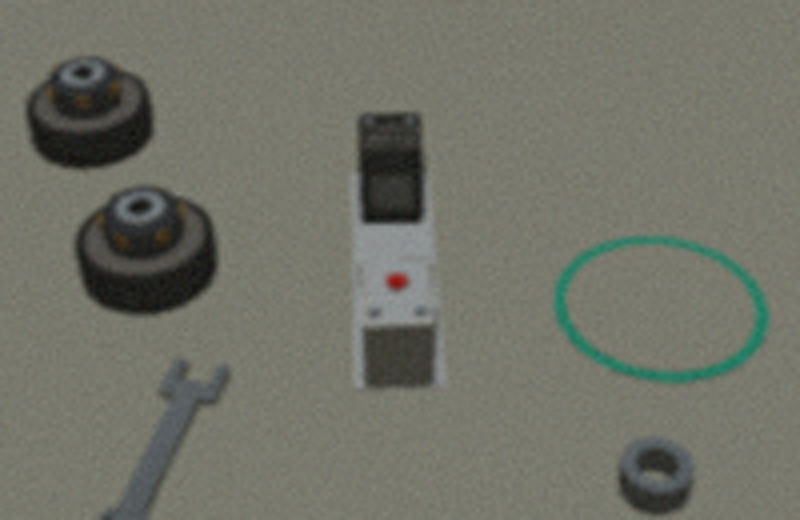

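View pics/si.png

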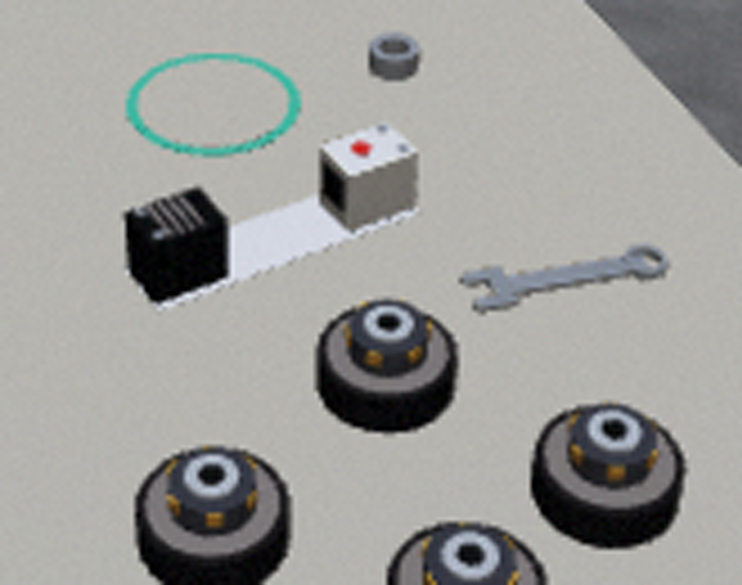

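Target carrier: the one at about (600,-188), which has the largest y. The gate runs roughly along world x, so I'll push along +y. Next I'll measure the gate and carrier from depth and start moving the hand over.

Run:
```python
from h import *
for n in('scene','side'):
    d=np.load(f'{n}_d.npy');c=ctrl.camera_info(n)
    v,u=np.mgrid[:400,:640];p=np.stack([u,v,np.ones_like(u)],-1).reshape(-1,3)@np.linalg.inv(c['intrinsics']).T*d.reshape(-1,1)
    W=(p-c['t'])@c['R'];ok=d.ravel()>0;W=W[ok]
    b=W[(abs(W[:,0]-580)<200)&(abs(W[:,1])<80)]
    print(n,'bench z',np.percentile(b[:,2],[5,50]))
    t=b[(b[:,2]>47)&(b[:,2]<63)]
    lo=t[t[:,0]<580];hi=t[t[:,0]>580]
    for s in(lo,hi): print(len(s),np.median(s,0).round(1),s.min(0).round(),s.max(0).round(), cv2.minAreaRect(s[:,:2].astype(np.float32)))
    q=W[(np.hypot(W[:,0]-600,W[:,1]+188)<70)]
    s=q[(q[:,2]>24)&(q[:,2]<36)];print('carrier top',len(s),cv2.minEnclosingCircle(s[:,:2].astype(np.float32)))
    s=q[(q[:,2]>50)&(q[:,2]<60)];print('cutter top',len(s),cv2.minEnclosingCircle(s[:,:2].astype(np.float32)),s.mean(0))
```

```text
scene bench z [-7.51578503e+02  5.76387919e-01]
239 [507.4 -36.8  55.8] [470. -62.  47.] [534. -13.  60.] ((501.7426452636719, -37.76272964477539), (62.631675720214844, 42.37458038330078), 7.157950401306152)
327 [662.6 -10.3  55.8] [627. -35.  47.] [691.  14.  60.] ((658.2889404296875, -9.994979858398438), (60.721683502197266, 42.25204849243164), 8.679464340209961)
carrier top 386 ((597.6696166992188, -188.1372528076172), 46.39020919799805)
cutter top 210 ((596.2646484375, -189.63746643066406), 28.13518714904785) [ 600.25748973 -188.14795542   53.92185006]
side bench z [-3.35054353 -0.08432926]
204 [500.4 -43.3  54. ] [470. -66.  47.] [535. -14.  59.] ((502.5704345703125, -40.10372543334961), (60.60477066040039, 45.745113372802734), 11.604863166809082)
179 [656.6 -18.   53.2] [626. -41.  47.] [690.  13.  60.] ((658.5567016601562, -14.09699821472168), (61.361053466796875, 45.44232940673828), 9.046875)
carrier top 329 ((597.80029296875, -191.63534545898438), 47.05561447143555)
cutter top 152 ((597.530029296875, -190.6332244873047), 26.35736846923828) [ 597.68442041 -192.70740636   52.75268258]
```

Emit:
{"method": "servo_tool", "body": {"rows": [[0,0,0.1,-0.15,-0.1,0,50],[0,0,0.2,-0.3,-0.2,0,50],[0,0,0.3,-0.45,-0.3,0,50],[0,0,0.4,-0.6,-0.4,0,50],[0,0,0.5,-0.75,-0.5,0,50],[0,0,0.6,-0.9,-0.6,0,50],[0,0,0.7,-1,-0.7,0,50],[0,0,0.8,-1,-0.72,0,50],[0,0,0.8,-1,-0.72,0,50]]}}

```text
t: 1.23
ee_pos: [360.7, 375.3, 222.5]
orientation: [-2.221, -2.222, 0.001]
ft_force: [-0.1, -0.1, 0.6]
width: 50.1
grasp_force: 0.0
```

Emit:
{"method": "servo_tool", "body": {"rows": [[0,0,0,-0.2,0.2,0,50],[0,0,0,-0.45,0.45,0,50],[0,0,0,-0.7,0.7,0,50],[0,0,0,-0.95,0.95,0,50],[0,0,0,-1,1,0,50]]}}

```text
t: 1.85
ee_pos: [562.4, 174.2, 222.5]
orientation: [2.218, 2.224, 0.0]
ft_force: [-0.2, 0.6, -0.2]
width: 49.7
grasp_force: 0.0
```

Emit:
{"method": "servo_tool", "body": {"rows": [[0,0,-0.05,-0.2,0.05,0,50],[0,0,-0.11,-0.45,0.1,0,50],[0,0,-0.11,-0.7,0.1,0,50],[0,0,-0.11,-0.95,0.1,0,50],[0,0,-0.11,-1,0.1,0,50],[0,0,-0.11,-1,0.1,0,50],[0,0,-0.11,-1,0.1,0,50]]}}

```text
t: 2.72
ee_pos: [580.7, -22.8, 222.6]
orientation: [-2.028, -2.399, -0.0]
ft_force: [-0.5, -0.3, 0.3]
width: 49.7
grasp_force: 0.0
```

Run:
```python
from h import *
import pickle
c=ctrl.camera_info('wrist');p,d=ctrl.get_image('wrist');cv2.imwrite('pics/w1.png',p[:,:,::-1])
pickle.dump((c,p,d),open('w1.pkl','wb'))
print(c['intrinsics'],c['R'],-c['R'].T@c['t'],ctrl.get_obs()['ee_pos'],ctrl.get_obs()['orientation'],ctrl.get_obs()['t'])
```

```text
[[309.70691629   0.         316.06899958]
 [  0.         309.70691629 201.1279355 ]
 [  0.           0.           1.        ]] [[ 9.85985233e-01  1.66830155e-01 -9.05347055e-04]
 [ 1.59977376e-01 -9.43917075e-01  2.88838701e-01]
 [ 4.73324325e-02 -2.84935529e-01 -9.57377347e-01]] [568.33959049  56.33020714 384.16188213] [580.71350224 -22.74251756 222.6088768 ] [-2.02790286e+00 -2.39906392e+00 -1.37037559e-04] 2.775
```

View pics/w1.png

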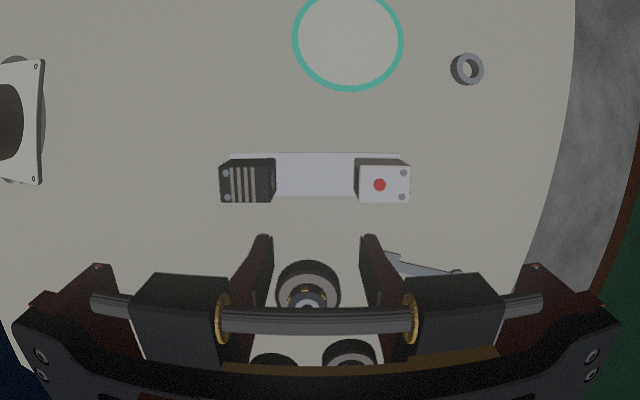

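The wrist view shows the gate at (220–410, 152–203), the carrier at (308,290) and the ring at (348,40). I'll enlarge the gate and carrier area.

Run:
```python
import cv2
a=cv2.imread('pics/w1.png')[145:215,215:415]
cv2.imwrite('pics/w1c.png',cv2.resize(a,None,fx=4,fy=4,interpolation=cv2.INTER_CUBIC))
```

```text
(no output)
```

View pics/w1c.png

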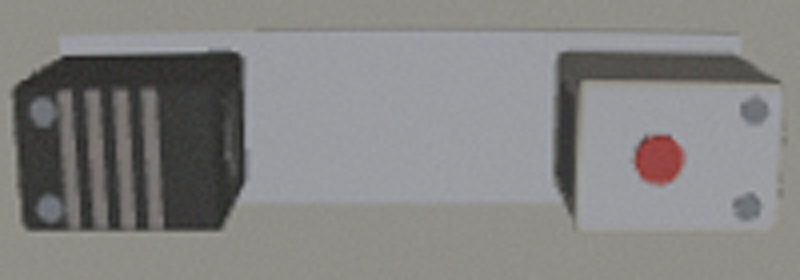

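```bash
cat >> h.py <<'E'
def wproj(c,X):
    K=c['intrinsics'];p=np.atleast_2d(X)@c['R'].T+c['t'];r=np.hypot(p[:,0],p[:,1]);th=np.arctan2(r,p[:,2])
    return np.c_[K[0,2]+K[0,0]*th*p[:,0]/r,K[1,2]+K[0,0]*th*p[:,1]/r]
def wpix(c,u,v,z=0):
    K=c['intrinsics'];a=(u-K[0,2])/K[0,0];b=(v-K[1,2])/K[0,0];th=np.hypot(a,b)
    r=c['R'].T@np.array([np.sin(th)*a/th,np.sin(th)*b/th,np.cos(th)]);o=-c['R'].T@c['t'];return o+r*(z-o[2])/r[2]
def gfit(c,px,g):
    from scipy.optimize import least_squares
    px=np.array(px,float);g=np.array(g,float)
    def f(s):
        k,q=np.cos(s[2]),np.sin(s[2]);X=np.c_[s[0]+k*g[:,0]-q*g[:,1],s[1]+q*g[:,0]+k*g[:,1],g[:,2]]
        return (wproj(c,X)-px).ravel()
    s=least_squares(f,[580,-25,.16]);return s.x,s.fun.reshape(-1,2)
E
python3 - <<'E'
from h import *
import pickle
c,p,d=pickle.load(open('w1.pkl','rb'))
cr=np.array([(578,80),(576,230),(778,230),(780,82),(14,88),(22,230),(221,230),(242,53),(557,53)])
g=[(49,22,55),(49,-22,55),(109,-22,55),(109,22,55),(-109,22,55),(-109,-22,55),(-49,-22,55),(-49,22,0),(49,22,0)]
s,r=gfit(c,(cr+.5)/4-.5+[215,145],g);print(s,np.degrees(s[2]));print(r.round(1).tolist())
im=p[:,:,::-1].astype(int);m=(im[:,:,1]-im[:,:,2]>25);m[110:]=0;v,u=np.nonzero(m)
P=np.array([wpix(c,a,b)[:2] for a,b in zip(u,v)]);A=np.c_[2*P,np.ones(len(P))]
q=np.linalg.lstsq(A,(P**2).sum(1),rcond=None)[0];print('ring',len(P),q[:2],np.sqrt(q[2]+q[0]**2+q[1]**2))
# carrier far-wall foot edge & left/right edges
print('carrier foot far',wpix(c,308,261,0),'L',wpix(c,276,290,30),'R',wpix(c,341,290,30))
E
```

```text
[ 5.79180340e+02 -2.26357823e+01  1.71093452e-01] 9.802932710479714
[[0.1, -0.4], [-0.6, 0.9], [0.2, 0.7], [2.5, -0.2], [-1.8, -0.9], [-0.6, 1.3], [0.6, 1.2], [0.2, -1.0], [-0.5, -1.3]]
ring 1659 [591.0590472  155.10944499] 65.9560163017198
carrier foot far [ 590.78805212 -145.88648467    0.        ] L [ 553.24960808 -182.38844927   30.        ] R [ 640.00469232 -167.15554443   30.        ]
```

Emit:
{"method": "servo_tool", "body": {"rows": [[0,0,0,-0.2,0,0,50],[0,0,0,-0.45,-0.03,0,50],[0,0,0,-0.7,-0.06,0.1,50],[0,0,0,-0.95,-0.06,0.2,50],[0,0,0,-1,-0.06,0.3,50],[0,0,0,-1,-0.06,0.3,50]]}}

```text
t: 3.52
ee_pos: [600.7, -222.2, 160.7]
orientation: [-2.028, -2.394, 0.002]
ft_force: [0.1, 1.0, 0.4]
width: 50.0
grasp_force: 0.0
```

Emit:
{"method": "servo_tool", "body": {"rows": [[0,0,0,-0.1,0,0,50],[0,0,0,-0.18,0,0.1,50],[0,0,0,-0.18,0,0.3,50],[0,0,0,-0.18,0,0.5,50],[0,0,0,-0.18,0,0.5,50],[0,0,0,-0.18,0,0.5,50]]}}

```text
t: 4.28
ee_pos: [608.4, -259.4, 63.5]
orientation: [2.03, 2.396, 0.001]
ft_force: [-0.1, -0.6, 0.6]
width: 49.8
grasp_force: 0.0
```

```bash
cat >> h.py <<'E'
G=np.array([579.6,-24.0]);GY=np.radians(9.7)
def gate(X):
    k,q=np.cos(GY),np.sin(GY);return np.array([[k,q],[-q,k]])@(np.array(X)[:2]-G)
def shot(name):
    import pickle
    o=ctrl.get_obs();c=ctrl.camera_info('wrist');p,d=ctrl.get_image('wrist');cv2.imwrite(f'pics/{name}.png',p[:,:,::-1]);pickle.dump((c,p,d),open(name+'.pkl','wb'))
    w=o['orientation'];print(o['t'],o['ee_pos'].round(1),'gate',gate(o['ee_pos']).round(1),'yaw',np.degrees(2*np.arctan2(w[1],w[0])-np.pi/2)%180,'F',o['ft_force'].round(1),o['width'])
E
python3 -c "
from h import *
shot('w2');p,d=ctrl.get_image('scene');cv2.imwrite('pics/s2.png',p[:,:,::-1])
a=cv2.imread('pics/w2.png');b=cv2.resize(p[130:260,180:340,::-1],None,fx=3,fy=3);cv2.imwrite('pics/w2b.png',np.hstack([cv2.resize(a[:,150:500],None,fx=1,fy=1)[:390],b[:390,:450]]))"
```

```text
4.275 [ 608.4 -259.4   63.5] gate [ -11.3 -236.9] yaw 9.460157753780537 F [-0.1 -0.6  0.6] 49.78540227572755
```

View pics/w2b.png

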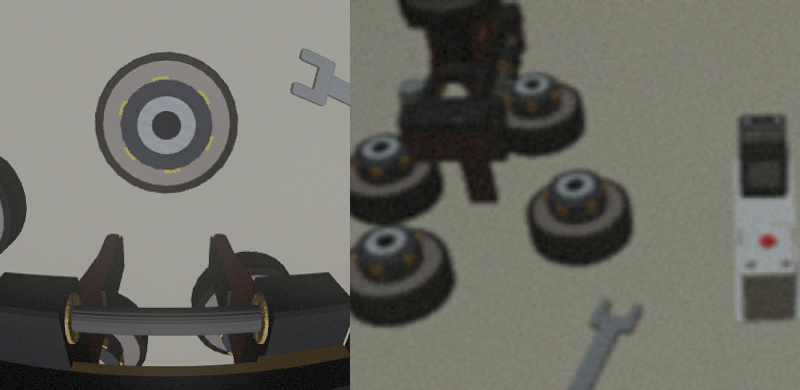

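Emit:
{"method": "servo_tool", "body": {"rows": [[0,0,0,0,0,0.1,50],[0,0,0,0,0,0.2,50],[0,0,0,0,0,0.27,50],[0,0,0,0,0,0.275,50]]}}

```text
t: 4.88
ee_pos: [606.4, -258.4, 5.6]
orientation: [-2.029, -2.395, 0.001]
ft_force: [0.1, -0.2, 0.2]
width: 49.9
grasp_force: 0.0
```

```bash
cat >> h.py <<'E'
def circ(c,pts,z=30):
    P=np.array([wpix(c,u,v,z)[:2] for u,v in pts]);q=np.linalg.lstsq(np.c_[2*P,np.ones(len(P))],(P**2).sum(1),rcond=None)[0]
    return q[:2],np.sqrt(q[2]+q[0]**2+q[1]**2)
E
python3 -c "
from h import *
import pickle
c,p,d=pickle.load(open('w2.pkl','rb'))
q,r=circ(c,[(245,122),(388,122),(316,52),(316,193)]);print(q,r,gate(q))
o=ctrl.get_obs();print(o['ee_pos'],o['ft_force'],gate(o['ee_pos']))"
```

```text
[ 597.58869765 -188.15833888] 45.31531001608384 [  -9.92741499 -164.84234862]
[ 606.38062611 -258.38502146    5.63320133] [ 0.09654513 -0.24891108  0.23993181] [ -13.09363079 -235.54637984]
```

Emit:
{"method": "servo_tool", "body": {"rows": [[0,0,0,0.02,0.015,-0.015,50],[0,0,0,0.05,0.015,-0.015,50],[0,0,0,0.07,0.015,-0.015,50],[0,0,0,0.09,0.015,-0.015,50],[0,0,0,0.11,0.015,-0.015,50],[0,0,0,0.13,0.015,-0.015,50],[0,0,0,0.15,0.015,-0.015,50],[0,0,0,0.17,0.015,-0.015,50],[0,0,0,0.185,0.015,-0.015,50],[0,0,0,0.2,0.015,-0.015,50]]}}

```text
t: 6.12
ee_pos: [604.3, -218.9, 10.9]
orientation: [2.03, 2.396, 0.0]
ft_force: [0.7, -5.5, 1.8]
width: 49.7
grasp_force: 2.1
```

```bash
cat >> h.py <<'E'
def carrier(c,p,guess,z=30):
    """top rim circle: dark/bench edge along radial rays from the projected guess"""
    g=cv2.GaussianBlur(cv2.cvtColor(p,cv2.COLOR_RGB2GRAY),(3,3),0).astype(float);pts=[]
    for a in np.radians(np.arange(-20,201,5)):
        rr=np.arange(40,54,.25);X=np.c_[guess[0]+rr*np.cos(a),guess[1]+rr*np.sin(a),np.full(len(rr),z)]
        px=wproj(c,X);k=cv2.remap(g.astype(np.float32),px[:,0].astype(np.float32),px[:,1].astype(np.float32),1).ravel()
        dk=np.diff(k);i=dk.argmax()
        if dk[i]>3: pts.append(px[i])
    P=np.array(pts)
    for _ in range(3):
        q,r=circ(c,P,z);e=np.array([np.hypot(*(wpix(c,*x,z)[:2]-q)) for x in P])-r;P=P[abs(e)<2.5]
    return q,r,len(P)
E
python3 -c "
from h import *
import pickle
c,p,d=pickle.load(open('w2.pkl','rb'));print(carrier(c,p,[597.5,-188]))
shot('w3');c,p,d=pickle.load(open('w3.pkl','rb'));q=carrier(c,p,[595,-148]);print(q,gate(q[0]))"
```

```text
(array([ 597.21526724, -188.07193461]), np.float64(45.19590888924455), 45)
6.125 [ 604.3 -218.9   10.9] gate [  -8.5 -196.3] yaw 9.451231694755103 F [ 0.7 -5.5  1.8] 49.66690358200918
(array([ 596.79562323, -170.52440873]), np.float64(45.00283636350136), 8) [  -7.73802124 -147.32689788]
```

View pics/w3.png

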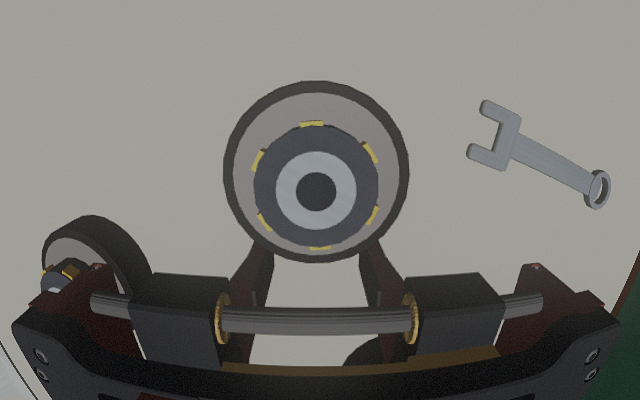

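The carrier sits centred between the two fingertips, with its top disc at (316,172). I'll push on while shifting sideways onto the gate axis.

Emit:
{"method": "servo_tool", "body": {"rows": [[0,0,0,0.03,0.004,0,50],[0,0,0,0.06,0.008,0,50],[0,0,0,0.09,0.012,0,50],[0,0,0,0.12,0.016,0,50],[0,0,0,0.15,0.02,0,50],[0,0,0,0.18,0.024,0,50],[0,0,0,0.21,0.028,0,50],[0,0,0,0.24,0.032,0,50],[0,0,0,0.27,0.036,0,50],[0,0,0,0.285,0.036,0,50]]}}

```text
t: 7.42
ee_pos: [601.8, -161.4, 10.8]
orientation: [2.03, 2.397, 0.0]
ft_force: [1.2, -4.8, 1.5]
width: 50.0
grasp_force: 2.3
```

```bash
python3 -c "
from h import *
import pickle
shot('w4');c,p,d=pickle.load(open('w4.pkl','rb'))
for z in (30,):
  q=carrier(c,p,G+[15.5,-89],z);print(q,gate(q[0]))
cv2.imwrite('pics/w4c.png',cv2.resize(p[0:220,180:460,::-1],None,fx=2.7,fy=2.7,interpolation=2))"
```

```text
7.425 [ 601.8 -161.4   10.8] gate [  -1.2 -139.2] yaw 9.467280068011853 F [ 1.2 -4.8  1.5] 50.027345519759315
(array([ 594.32476064, -113.03282203]), np.float64(44.985071283458076), 45) [ -0.4868373  -90.24092732]
```

View pics/w4c.png

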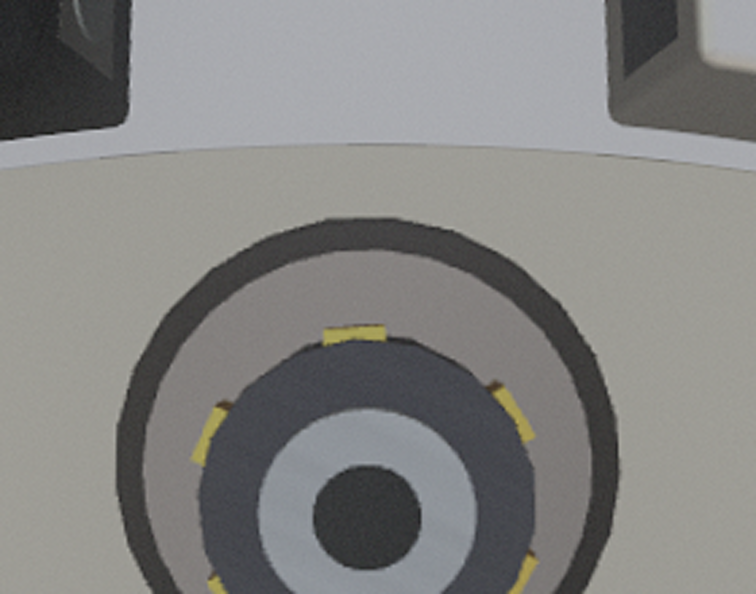

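Gap inner faces at the foot run (131,0)–(128,118) and (606,0)–(610,118) in the crop. The carrier is centred at about x=367.

```bash
python3 -c "
from h import *
import pickle
c,p,d=pickle.load(open('w4.pkl','rb'))
f=lambda x,y:wpix(c,(x+.5)/2.7-.5+180,(y+.5)/2.7-.5,0)[:2]
L=[f(131,2),f(128,116)];R=[f(606,2),f(610,116)]
for P in L+R: print(P,gate(P))
a=(L[0]-L[1])+(R[0]-R[1]);print('yaw',np.degrees(np.arctan2(-a[0],a[1])))
q=carrier(c,p,G+[15.5,-89])[0];cut=f(367,517);print(gate(q))
print('cutter hole z55',gate(wpix(c,(367.5)/2.7-.5+180,517.5/2.7-.5,53)))
"
```

```text
[529.11311534 -24.32502066] [-49.81985988   8.18612988]
[533.50195214 -50.28481122] [-49.86771723 -18.14199812]
[627.70408628  -7.84763962] [50.1378659   7.81641001]
[632.20977499 -33.76033754] [ 50.2131245  -18.48498692]
yaw 9.729830703043293
[ -0.4868373  -90.24092732]
cutter hole z55 [ -0.39937889 -90.95666989]
```

Emit:
{"method": "servo_tool", "body": {"rows": [[0,0,0,0.03,0.002,0,50],[0,0,0,0.06,0.002,0,50],[0,0,0,0.09,0.002,0,50],[0,0,0,0.12,0.002,0,50],[0,0,0,0.15,0.002,0,50],[0,0,0,0.18,0.002,0,50],[0,0,0,0.21,0.002,0,50],[0,0,0,0.24,0.002,0,50],[0,0,0,0.27,0.001,0,50],[0,0,0,0.3,0.001,0,50]]}}

```text
t: 8.72
ee_pos: [592.2, -102.4, 10.8]
orientation: [2.031, 2.396, 0.0]
ft_force: [0.6, -5.1, 2.9]
width: 50.0
grasp_force: 2.4
```

```bash
python3 -c "
from h import *
import pickle
shot('w5');c,p,d=pickle.load(open('w5.pkl','rb'))
K=c['intrinsics']
q=carrier(c,p,G+[5,-31]);print(q,gate(q[0]))
# bright cap/hole of cutter: dark hole centroid near expected pixel
e=wproj(c,[*(G+np.array([5,-31])),53])[0];print(e)
"
```

```text
8.725 [ 592.2 -102.4   10.8] gate [ -0.8 -79.4] yaw 9.439149876466374 F [ 0.6 -5.1  2.9] 49.95783570837413
(array([584.56946344, -54.12373641]), np.float64(45.11745953243321), 44) [ -0.17711231 -30.53037329]
[314.78320219 191.78354694]
```

Emit:
{"method": "servo_tool", "body": {"rows": [[0,0,0,0.03,0,0,50],[0,0,0,0.06,0,0,50],[0,0,0,0.09,0,0,50],[0,0,0,0.12,0,0,50],[0,0,0,0.15,0,0,50],[0,0,0,0.18,0,0,50],[0,0,0,0.21,0,0,50],[0,0,0,0.24,-0.001,0,50],[0,0,0,0.27,-0.001,0,50],[0,0,0,0.3,-0.001,0,50]]}}

```text
t: 10.02
ee_pos: [582.0, -43.4, 10.8]
orientation: [2.031, 2.397, -0.0]
ft_force: [1.3, -5.8, 2.4]
width: 49.8
grasp_force: 2.6
```

```bash
python3 -c "
from h import *
import pickle
shot('w6');c,p,d=pickle.load(open('w6.pkl','rb'))
q=carrier(c,p,G+[-5,29]);print(q,gate(q[0]))"
```

```text
10.025 [582.  -43.4  10.8] gate [ -0.9 -19.5] yaw 9.447045611831795 F [ 1.3 -5.8  2.4] 49.84033648824759
(array([574.53526793,   5.05980102]), np.float64(44.98840650256758), 42) [-0.09605613 29.49770024]
```

Emit:
{"method": "servo_tool", "body": {"rows": [[0,0,0,0.03,0,0,50],[0,0,0,0.06,0,0,50],[0,0,0,0.09,0,0,50],[0,0,0,0.12,0,0,50],[0,0,0,0.15,0,0,50],[0,0,0,0.18,0,0,50],[0,0,0,0.21,0,0,50],[0,0,0,0.24,0,0,50],[0,0,0,0.27,0,0,50],[0,0,0,0.28,0,0,50]]}}

```text
t: 11.32
ee_pos: [572.7, 11.9, 10.7]
orientation: [-2.03, -2.397, 0.001]
ft_force: [0.9, -5.6, 3.4]
width: 50.2
grasp_force: 2.7
```

```bash
python3 -c "
from h import *
import pickle
shot('w7');c,p,d=pickle.load(open('w7.pkl','rb'))
q=carrier(c,p,G+[-15,85]);print(q,gate(q[0]),gate([591,155]))"
```

```text
11.325 [572.7  11.9  10.7] gate [-0.7 36.5] yaw 9.467880354811314 F [ 0.9 -5.6  3.4] 50.19070406021325
(array([565.23264824,  60.32893049]), np.float64(44.970867362393875), 45) [4.65807044e-02 8.55440655e+01] [ 41.39661849 174.52014204]
```

Emit:
{"method": "servo_tool", "body": {"rows": [[0,0,0.013,0.034,0.011,0,50],[0,0,0.026,0.068,0.022,0,50],[0,0,0.039,0.102,0.032,0,50],[0,0,0.052,0.136,0.043,0,50],[0,0,0.066,0.17,0.054,0,50],[0,0,0.079,0.204,0.065,0,50],[0,0,0.092,0.238,0.076,0,50],[0,0,0.105,0.272,0.086,0,50],[0,0,0.118,0.306,0.097,0,50],[0,0,0.131,0.33,0.105,0,50]]}}

```text
t: 12.62
ee_pos: [581.0, 79.9, 10.5]
orientation: [-2.255, -2.185, 0.005]
ft_force: [-2.8, -8.7, 6.9]
width: 50.2
grasp_force: 4.4
```

```bash
python3 -c "
from h import *
import pickle
shot('w8');c,p,d=pickle.load(open('w8.pkl','rb'))
q=carrier(c,p,[584,130]);print(q)
o=ctrl.get_obs();from scipy.spatial.transform import Rotation as R
print('to go, tool axes /200:',(R.from_rotvec(o['orientation']).as_matrix().T@[591-q[0][0],155-q[0][1],0])/200)"
```

```text
12.625 [581.   79.9  10.5] gate [ 18.9 102.2] yaw 178.19033203160166 F [-2.8 -8.7  6.9] 50.212446895265586
(array([582.87021007, 128.90960577]), np.float64(44.95497160855515), 45)
to go, tool axes /200: [ 0.13170076  0.03639921 -0.00024764]
```

Emit:
{"method": "servo_tool", "body": {"rows": [[0,0,0,0.02,0.005,0,50],[0,0,0,0.045,0.012,0,50],[0,0,0,0.07,0.019,0,50],[0,0,0,0.09,0.025,0,50],[0,0,0,0.105,0.029,0,50],[0,0,0,0.117,0.032,0,50],[0,0,0,0.125,0.035,0,50],[0,0,0,0.13,0.036,0,50],[0,0,0,0.13,0.036,0,50]]}}

```text
t: 13.8
ee_pos: [589.0, 105.4, 10.5]
orientation: [-2.255, -2.185, 0.006]
ft_force: [-2.4, -7.4, 6.6]
width: 50.0
grasp_force: 4.1
```

```bash
python3 -c "
from h import *
import pickle
shot('w9');c,p,d=pickle.load(open('w9.pkl','rb'))
q=carrier(c,p,[591,155]);print(q)"
```

```text
13.8 [589.  105.4  10.5] gate [ 31. 126.] yaw 178.211750425552 F [-2.4 -7.4  6.6] 49.955397839785775
(array([590.89650688, 154.41590638]), np.float64(44.95524456319437), 45)
```

Emit:
{"method": "servo_tool", "body": {"rows": [[0,0,0,-0.03,0,0,50],[0,0,0,-0.08,0,0,50],[0,0,0,-0.14,0,0,50],[0,0,0,-0.16,0,-0.05,50],[0,0,0,-0.16,0,-0.2,50],[0,0,0,-0.16,0,-0.5,50],[0,0,0,-0.16,0,-0.8,50],[0,0,0,-0.16,0,-1,50],[0,0,0,-0.16,0,-1,50],[0,0,0,-0.16,0,-1,50]]}}

```text
t: 15.1
ee_pos: [589.0, 74.2, 210.3]
orientation: [-2.256, -2.186, 0.001]
ft_force: [-0.1, 0.6, -1.0]
width: 49.9
grasp_force: 0.0
```

```bash
python3 -c "
from h import *
import pickle
shot('w10');c,p,d=pickle.load(open('w10.pkl','rb'))
print(carrier(c,p,[591,154.5]))"
```

```text
15.1 [589.   74.2 210.3] gate [25.8 95.2] yaw 178.18573812518514 F [-0.1  0.6 -1. ] 49.909746012077214
(array([590.7366456 , 153.96405546]), np.float64(45.416648718840605), 45)
```

View pics/w10.png

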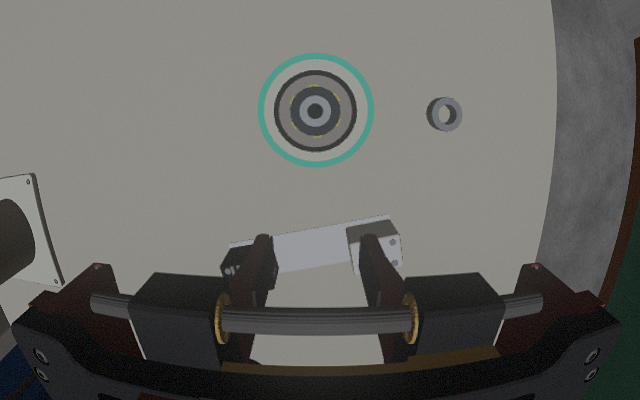

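The carrier stands centred in the ring at (316,110), and the hand is clear above it. I'll hand the job in.

```bash
python3 -c "
from workcell import ctrl
print(ctrl.close_job())"
```

```text
the job is handed in; nothing more can be done
None
```

The carrier went through the gap and stands wholly inside the green ring, about 1 mm off its centre, with the hand withdrawn; the job was handed in at about 15 s.

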